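Line up the case-press dies by size on the die rail

ROBOT

A 7-joint arm with a two-finger parallel gripper is mounted at the origin on a cart in front of the work surface, level with it; the furniture and walls round the work are solid. World frame = base frame: x ahead of the robot, y to its left, z up, the work surface at z = 0. Lengths are in m, angles in rad, forces in N, time in s.
With the tool pointing down it reaches from about 0.425 to 0.875 m from the base axis. Payload 4.7 kg.
Tool frame: the origin (TCP) lies on the mounting face of the last link; the fingertips stand env.tip_reach ahead of it and the grasp point (between the pads) lies 164 mm ahead of it (env.tip_reach is the distance from the TCP to the fingertips, in m); z points along the fingers, y is the line along which they close (so a half turn about z gives the same grasp; the last joint's range is limited). The gripper opens to 87 mm and grips with 3 to 60 N. Pads are 19 mm wide; open, the fingers measure 117 mm over their backs; the gripper's body (75 mm by 190 mm) begins 51 mm behind the grasp point.
Start: joints at [-1.318, 0.321, -0.07, 1.45, 0.023, 1.371, -0.057], TCP at [0.154, 0.632, 0.405] pointing down, gripper open.
Joint ranges: [-2.86, 2.86], [-0.3, 2.09], [-1.38, 1.24], [0.06, 2.45], [-1.56, 4.7], [0.09, 2.05], [-2.69, 2.69]. Speed limits (rad/s): [2.57, 2.57, 3.14, 3.14, 3.14, 3.14, 3.14].

INTERFACE

Orientations are given as a unit quaternion [x, y, z, w].
In Python, from cell import env gives the robot as it stands.
- The arm moves only by the shell command python3 drive.py [FORCE], which reads ROWS from standard input. ROWS is a JSON object whose key "segments" holds a list of rows, 1 to 8 of them, each of 7 numbers: a rotation vector rx, ry, rz in rad, then dx, dy, dz in m, then the opening from 0.0 (shut) to 1.0 (fully open); each row shifts and turns the commanded pose from where the row before left it, along the tool's axes as they then stand; what a row does not reach is not made up. A row lasts 1/12 s, in which the tool goes at most 0.0417 m and 0.125 rad, less where a joint would pass 70% of its speed; a pose out of reach is approached as far as the arm can. The fingers move at their own pace and stop on an object; FORCE is the grip in N (left out, the last holds). Time passes only in rows, so rows that do not move let the fingers close. It prints the time, the measured TCP pose, the force, the opening and the grip force at its end. Input that does not fit is refused with a message, and nothing moves.
- env.get_state(): the state, without advancing time (a new reading comes with each control period).
- env.capture(name): name is "side" or "top" or "wrist"; returns a dict with "pixels" (400x640x3 uint8, red, green, blue), "depth" (400x640 float32, m along the optical axis (not along the pixel's ray), 0 where there is no reading), "mtx" (3x3 intrinsics, pixels), "pose" (4x4, takes a point from camera to world coordinates); the wrist camera has in their place "tool_from_camera" (4x4, takes a point from camera to tool coordinates, whose origin is the TCP and whose axes are the flange's). Camera axes: x right, y down, z forward; pixel columns grow to the right and rows downward; lengths in m; the calibration is good to about 2 mm. The wrist camera is an equidistant fisheye: a pixel r from the principal point sees the ray r / f radians off the axis. A picture is of the moment at which its call begins: read the wrist's pose just before it.
- env.hand_in(): hands the job in; it is judged then, once.
The state is a dict: "time_s": time; "joint_positions": joint angles; "dq": joint speeds; "tau": joint torques, N m; "eef_pos": TCP position; "tool_rot": TCP orientation; "contact_force": force on the tool from outside, world axes, zero at the start; "moment": the same for the moment, N m; "grip_width": opening from 0.0 (shut) to 1.0 (fully open); "grasp_force": force on a finger pad.
Only numpy, scipy, OpenCV 4.12 (cv2) and the standard library are available. Lean on these libraries where they do the work, as an engineer would, in place of code of your own. Each camera call takes 0.05 s, during which the arm holds its last target. There are 200 camera calls.

TASK

Put the four black watch-case press dies away on the wooden die rail in order of size: the smallest on the cork pad nearest the brass pin, then each next larger one on the next pad along, the largest at the far end. Stand each die upright, shiny core upward, in the middle of its own pad, and let go of them all.

Things in the scene. Friction and masses are not known exactly. Their poses are not given: they have to be found in the camera images.
- rail: dark-wood rail fixed on the bench, 64 x 390 x 10 mm high, lying across in front of the robot, turned up to 0.25 rad. Origin: centre of its underside; y along its length, z up. Four pads lie along its middle line (x = 0) at y = -120, -40, 40, 120 mm. Behind the dies, at the back of the bench, stand a gooseneck lamp, a press and a cabinet: to go from side to side, pass over the rail.
- pad_a: round flat cork pad, 62 mm across and 2 mm thick, fixed on the rail: one of four alike, which change places from start to start (the letter says nothing of the place in the row). Origin: centre of its underside, level with the rail's upper face; its upper face is 12 mm above the bench. z up.
- pad_b: round flat cork pad, 62 mm across and 2 mm thick, fixed on the rail: one of four alike, which change places from start to start (the letter says nothing of the place in the row). Origin: centre of its underside, level with the rail's upper face; its upper face is 12 mm above the bench. z up.
- pad_c: round flat cork pad, 62 mm across and 2 mm thick, fixed on the rail: one of four alike, which change places from start to start (the letter says nothing of the place in the row). Origin: centre of its underside, level with the rail's upper face; its upper face is 12 mm above the bench. z up.
- pad_d: round flat cork pad, 62 mm across and 2 mm thick, fixed on the rail: one of four alike, which change places from start to start (the letter says nothing of the place in the row). Origin: centre of its underside, level with the rail's upper face; its upper face is 12 mm above the bench. z up.
- pin: small brass stop pin, 14 mm in diameter, on a 20 mm flange, standing 9 mm above the rail's upper face at one end of the rail, 58 mm beyond the centre of the last pad. It is at the left or the right end from start to start and marks the end of the row where the smallest die goes (the other end has only a small flat screw). Fixed. Origin: centre of its foot, on the rail's upper face.
- die_22: smallest of four loose watch-case press dies: an upright round disc of black nylon with a shiny aluminium core sunk 3 mm in its top, 22 mm in diameter, 24 mm high (40 g nominal). Starts standing on the bench, core upward. Origin: centre of its underside; z up along its axis.
- die_34: second smallest of four loose watch-case press dies: an upright round disc of black nylon with a shiny aluminium core sunk 3 mm in its top, 34 mm in diameter, 24 mm high (53 g nominal). Starts standing on the bench, core upward. Origin: centre of its underside; z up along its axis.
- die_46: second largest of four loose watch-case press dies: an upright round disc of black nylon with a shiny aluminium core sunk 3 mm in its top, 46 mm in diameter, 24 mm high (72 g nominal). Starts standing on the bench, core upward. Origin: centre of its underside; z up along its axis.
- die_58: largest of four loose watch-case press dies: an upright round disc of black nylon with a shiny aluminium core sunk 3 mm in its top, 58 mm in diameter, 24 mm high (97 g nominal). Starts standing on the bench, core upward. Origin: centre of its underside; z up along its axis.

How it is judged:
At the end, for the whole second after the job is handed in: The four dies stand upright and at rest on the four pads of the rail, each within 12 mm of its pad's centre both along and across the rail, in order of diameter: 22 mm on the pad nearest the brass pin, then 34, 46 and 58 mm. All are released (((y of pin in the frame of rail above 0 m and y of die_22 in the frame of rail between 0.108 and 0.132 m and y of die_34 in the frame of rail between 0.028 and 0.052 m and y of die_46 in the frame of rail between -0.052 and -0.028 m and y of die_58 in the frame of rail between -0.132 and -0.108 m) or (y of pin in the frame of rail below 0 m and y of die_22 in the frame of rail between -0.132 and -0.108 m and y of die_34 in the frame of rail between -0.052 and -0.028 m and y of die_46 in the frame of rail between 0.028 and 0.052 m and y of die_58 in the frame of rail between 0.108 and 0.132 m)) and x of die_22 in the frame of rail between -0.012 and 0.012 m and z of die_22 in the frame of rail between 0.009 and 0.016 m and angle between each of die_22, die_34, die_46, die_58's own z axis and vertical below 0.1 rad and linear speed of each of die_22, die_34, die_46, die_58 below 0.02 m/s and x of die_34 in the frame of rail between -0.012 and 0.012 m and z of die_34 in the frame of rail between 0.009 and 0.016 m and x of die_46 in the frame of rail between -0.012 and 0.012 m and z of die_46 in the frame of rail between 0.009 and 0.016 m and x of die_58 in the frame of rail between -0.012 and 0.012 m and z of die_58 in the frame of rail between 0.009 and 0.016 m); the robot touches nothing.
It also fails if it takes over 88 s, if anything falls off the work surface, if the arm or the gripper's body presses on something with over 40 N, if the wrist force passes 120 N, or if a joint passes its speed limit or range.

## Working session

There is one attempt and no reset: what is moved stays moved. The work goes in short steps, Python scripts to look and compute and a shell command to move; the robot and the scene stay as the last step left them, time stands still between calls to the robot, and variables do not carry over. Pictures are saved under pics/ and viewed, at most 14 in all, crops included, and the job is handed in when it is done.

```bash
ls; mkdir -p pics; python3 - <<'E'
from cell import env
import cv2
s=env.get_state(); print(s, env.tip_reach)
for n in ("top","side"):
    c=env.capture(n); cv2.imwrite(f"pics/{n}0.png",c["pixels"][:,:,::-1]); print(n,c["mtx"],c["pose"])
E
```

```text
cell.py
drive.py
pics
{'time_s': 0.0, 'joint_positions': array([-1.31789849,  0.32186923, -0.07008136,  1.45168511,  0.02259357,
        1.37081188, -0.0568935 ]), 'dq': array([-0.00138352, -0.00067681, -0.0012477 , -0.00030458,  0.00140261,
       -0.00061799,  0.00123631]), 'tau': array([ 2.31127542e-04, -4.91293716e+01, -4.03679274e-01, -3.12529492e+01,
       -6.37595449e-02,  4.39919543e-02,  1.93324217e-04]), 'eef_pos': array([0.15373141, 0.63134799, 0.40362604]), 'tool_rot': array([ 1.19099084e-01,  9.92881877e-01, -9.90718830e-04, -7.15024188e-05]), 'contact_force': array([ 0.06268608, -0.01614248,  0.59131272]), 'moment': array([-0.00922808, -0.00096838, -0.01953352]), 'grasp_force': 0.0, 'grip_width': 0.9990426853891502} 0.1822
top [[499.86784951   0.         312.92526906]
 [  0.         499.86784951 205.7657453 ]
 [  0.           0.           1.        ]] [[ 0.02386911 -0.98863475  0.14843042  0.37015999]
 [-0.99965408 -0.02196278  0.01446936 -0.01771431]
 [-0.01104497 -0.14872444 -0.98881699  1.26526595]
 [ 0.          0.          0.          1.        ]]
side [[519.40473438   0.         314.7807186 ]
 [  0.         519.40473438 190.49312734]
 [  0.           0.           1.        ]] [[-0.95608187 -0.15101429  0.25120138  0.19588101]
 [-0.29248637  0.43615586 -0.85101104  1.28108226]
 [ 0.01895187 -0.88710921 -0.46117033  0.74254492]
 [ 0.          0.          0.          1.        ]]
```
View pics/top0.png

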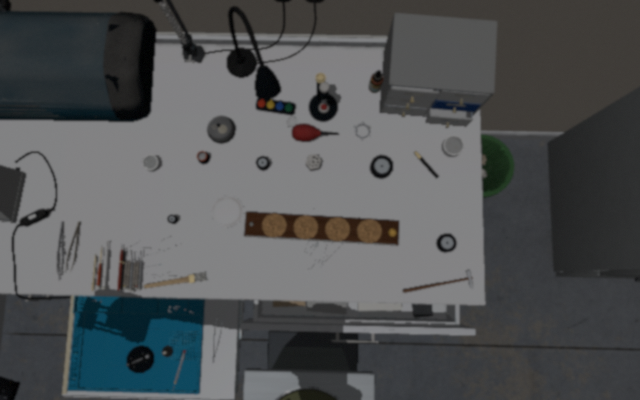

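View pics/side0.png

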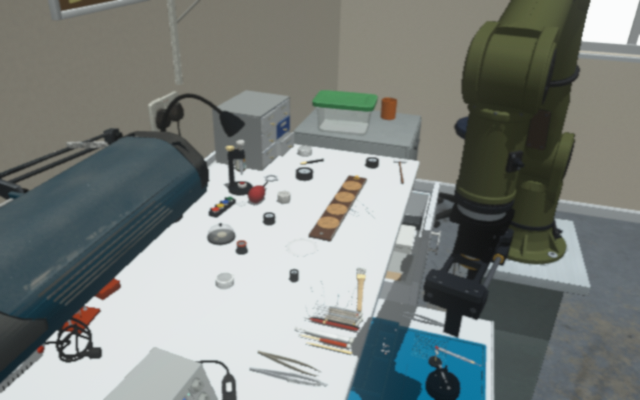

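The top view shows the rail from (247,222) to (398,232), with the brass pin at its right end near (392,232). The dies are at about (173,218) for 22, (263,162) for 34, (446,242) for 46 and (381,166) for 58. The side view agrees with this.

```bash
cat > h.py <<'E'
import numpy as np, cv2
from scipy.spatial.transform import Rotation as R
def cast(c,uv,z):
    uv=np.atleast_2d(uv).astype(float); K=c["mtx"]; P=c["pose"]
    d=np.c_[(uv-K[:2,2])/K[0,0],np.ones(len(uv))]@P[:3,:3].T
    return (P[:3,3]+d*((z-P[2,3])/d[:,2:]))
def blobs(mask):
    cs,_=cv2.findContours(mask.astype(np.uint8),cv2.RETR_EXTERNAL,cv2.CHAIN_APPROX_NONE)
    return cs
E
python3 - <<'E'
from h import *; from cell import env
c=env.capture("top"); im=c["pixels"]; g=im.max(2)
for n,(u,v) in dict(d22=(173,218),d34=(263,162),d46=(446,242),d58=(381,166)).items():
    m=np.zeros(g.shape,bool); m[v-18:v+19,u-18:u+19]=(g[v-18:v+19,u-18:u+19]<75)
    for k in blobs(m):
        if cv2.contourArea(k)<20: continue
        q=cast(c,k[:,0],0.020)[:,:2]; (ce,r)=cv2.minEnclosingCircle(q.astype(np.float32)*1000)
        print(n,np.round(ce,1),"dia",round(2*r,1),"r base",round(np.hypot(*ce)), "med depth z",end=" ")
        print(np.round(c["pose"][2]@np.r_[(np.array([u,v])-c["mtx"][:2,2])/c["mtx"][0,0]*c["depth"][v,u],c["depth"][v,u],1],3), g[v-18:v+19,u-18:u+19].max())
hsv=cv2.cvtColor(im,cv2.COLOR_RGB2HSV)
sub=np.zeros(g.shape,bool); sub[200:255,235:410]=True
# rail: anything brownish
m=sub&(hsv[...,1]>70); ks=max(blobs(m),key=cv2.contourArea)
q=cast(c,ks[:,0],0.010)[:,:2].astype(np.float32)*1000; b=cv2.minAreaRect(q); print("rail",b)
print("rail pix rect",cv2.minAreaRect(ks))
# pads
for u,v in [(274,225),(305,227),(337,229),(369,231),(392,232)]: print(im[v,u],hsv[v,u],np.round(cast(c,(u,v),.012)*1000))
m=sub&(hsv[...,1]>60)&(hsv[...,2]>95)
for k in blobs(m):
    if cv2.contourArea(k)>30:
        q=cast(c,k[:,0],0.012)[:,:2].astype(np.float32)*1000; print("pad",cv2.minEnclosingCircle(q))
# tall things near
P=c["pose"];K=c["mtx"];vv,uu=np.mgrid[:400,:640]
d=c["depth"];X=np.stack([(uu-K[0,2])/K[0,0]*d,(vv-K[1,2])/K[1,1]*d,d],-1)@P[:3,:3].T+P[:3,3]
t=(X[...,2]>.06)&(X[...,0]<.9)&(d>0)
for y0 in np.arange(-.5,.5,.05):
    s=t&(X[...,1]>y0)&(X[...,1]<y0+.05)
    if s.sum(): i=np.argmin(np.where(s,X[...,0],9)); print(round(y0,2),"tall from x",np.round(X.reshape(-1,3)[i],3),"max z",X[...,2][s].max().round(2))
E
```

```text
d22 [517.6 351.8] dia 26.8 r base 626 med depth z 0.021 133
d34 [665.6 130.7] dia 36.6 r base 678 med depth z 0.024 133
d46 [ 472.1 -331.8] dia 48.1 r base 577 med depth z 0.019 133
d58 [ 662.7 -170.7] dia 60.1 r base 684 med depth z 0.025 133
rail ((503.5509033203125, -21.684829711914062), (382.7159729003906, 59.23265838623047), 87.78932189941406)
rail pix rect ((321.5853576660156, 227.61294555664062), (151.8205108642578, 23.32510757446289), 3.5214531421661377)
[96 73 50] [ 15 122  96] [[507.  98.  12.]]
[94 72 48] [ 16 125  94] [[504.  19.  12.]]
[96 73 50] [ 15 122  96] [[501. -61.  12.]]
[97 73 50] [ 15 124  97] [[ 497. -142.   12.]]
[127  99  48] [ 19 159 127] [[ 496. -200.   12.]]
pad ((497.4742431640625, -142.0994873046875), 28.15028953552246)
pad ((501.3036804199219, -61.769996643066406), 27.211105346679688)
pad ((505.37860107421875, 17.81740379333496), 29.196378707885742)
pad ((505.82855224609375, 98.84220886230469), 27.951034545898438)
-0.45 tall from x [ 0.797 -0.4    0.105] max z 0.2
-0.4 tall from x [ 0.775 -0.388  0.063] max z 0.2
-0.35 tall from x [ 0.778 -0.331  0.066] max z 0.2
-0.3 tall from x [ 0.782 -0.299  0.061] max z 0.2
-0.25 tall from x [ 0.786 -0.22   0.158] max z 0.2
-0.2 tall from x [ 0.8   -0.2    0.152] max z 0.2
-0.15 tall from x [ 0.866 -0.15   0.06 ] max z 0.11
-0.05 tall from x [ 0.802 -0.016  0.124] max z 0.17
-0.0 tall from x [0.839 0.001 0.148] max z 0.15
0.05 tall from x [0.746 0.096 0.266] max z 0.3
0.1 tall from x [0.746 0.105 0.267] max z 0.35
0.15 tall from x [0.889 0.152 0.341] max z 0.35
0.35 tall from x [0.701 0.392 0.253] max z 0.34
0.4 tall from x [0.7   0.411 0.255] max z 0.34
0.45 tall from x [0.701 0.48  0.247] max z 0.34
```

```bash
cat > to.py <<'E'
import sys
from h import *; from cell import env
# tool delta to world x y z with tool y along world y, tool down
s=env.get_state(); r=R.from_quat(s["tool_rot"]); goal=R.from_matrix(np.array([[-1,0,0],[0,1,0],[0,0,-1.]]))
t=np.array([float(a) for a in sys.argv[1:4]])-s["eef_pos"]
print("t",round(s["time_s"],2),"pos",s["eef_pos"].round(4),"rot",(r.inv()*goal).as_rotvec().round(3),"d(goal axes)",goal.inv().apply(t).round(4),"w",round(s["grip_width"],3),"F",s["contact_force"].round(1),"grip",round(s["grasp_force"],1),"q",s["joint_positions"].round(2))
E
echo '{"segments": [[0, 0, -0.12, 0, 0, 0, 1], [0, 0, -0.12, 0, 0, 0, 1], [0, 0, 0, -0.026, -0.02, 0.0095, 1], [0, 0, 0, -0.026, -0.02, 0.0095, 1], [0, 0, 0, -0.026, -0.02, 0.0095, 1], [0, 0, 0, -0.026, -0.02, 0.0095, 1], [0, 0, 0, -0.026, -0.02, 0.0095, 1], [0, 0, 0, -0.026, -0.02, 0.0095, 1]]}' | python3 drive.py 20
python3 to.py 0.518 0.352 0.27
```

```text
time_s: 0.82
eef_pos: [0.3109, 0.5105, 0.3471]
tool_rot: [-0.001, 1.0, -0.0, -0.0]
contact_force: [0.4, 0.4, 0.4]
grip_width: 0.998
grasp_force: 0.0
t 0.82 pos [0.3109 0.5105 0.3471] rot [-0.    -0.     0.001] d(goal axes) [-0.2071 -0.1585  0.0771] w 0.998 F [0.4 0.4 0.4] grip 0.0 q [-1.06  0.24 -0.    1.66  0.    1.23  0.5 ]
```

```bash
echo '{"segments": [[0, 0, 0, -0.026, -0.02, 0.0095, 1], [0, 0, 0, -0.026, -0.02, 0.0095, 1], [0, 0, 0, -0.026, -0.02, 0.0095, 1], [0, 0, 0, -0.026, -0.02, 0.0095, 1], [0, 0, 0, -0.026, -0.02, 0.0095, 1], [0, 0, 0, -0.026, -0.02, 0.0095, 1], [0, 0, 0, -0.026, -0.02, 0.0095, 1], [0, 0, 0, -0.025, -0.0185, 0.0106, 1]]}' | python3 drive.py
echo '{"segments": [[0, 0, 0, 0, 0, 0, 1], [0, 0, 0, 0, 0, 0, 1]]}' | python3 drive.py
python3 to.py 0.518 0.352 0.27
python3 - <<'E'
from h import *; from cell import env
c=env.capture("wrist"); cv2.imwrite("pics/w1.png",c["pixels"][:,:,::-1]); print(c["mtx"],c["tool_from_camera"])
E
```

```text
time_s: 1.48
eef_pos: [0.5184, 0.352, 0.2702]
tool_rot: [-0.0, 1.0, -0.0, 0.0]
contact_force: [-0.5, 0.1, 0.4]
grip_width: 0.999
grasp_force: 0.0
time_s: 1.65
eef_pos: [0.5186, 0.351, 0.2694]
tool_rot: [0.002, 1.0, -0.001, -0.001]
contact_force: [0.3, 0.8, -0.8]
grip_width: 0.999
grasp_force: 0.0
t 1.65 pos [0.5186 0.351  0.2694] rot [-0.002 -0.001 -0.004] d(goal axes) [ 0.0006  0.001  -0.0006] w 0.999 F [ 0.3  0.8 -0.8] grip 0.0 q [-0.75  0.37  0.14  1.67 -0.05  1.11  0.97]
[[309.70691629   0.         318.43179784]
 [  0.         309.70691629 200.07306256]
 [  0.           0.           1.        ]] [[ 1.25640577e-04 -9.63503073e-01 -2.67697239e-01  7.28951397e-02]
 [ 9.99999970e-01  6.42605716e-05  2.38049954e-04 -2.07317896e-05]
 [-2.12159484e-04 -2.67697260e-01  9.63503052e-01  1.84689883e-02]
 [ 0.00000000e+00  0.00000000e+00  0.00000000e+00  1.00000000e+00]]
```

View pics/w1.png

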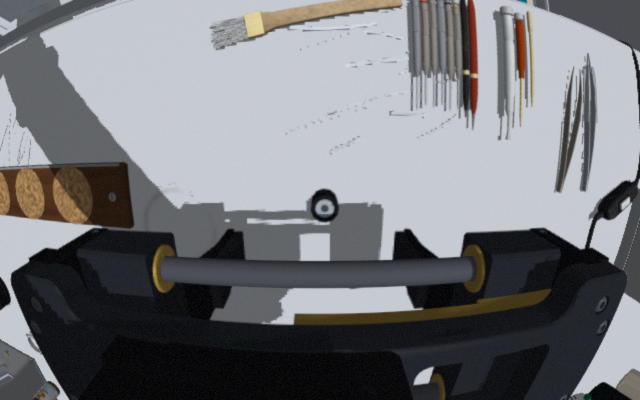

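The wrist picture shows die_22 at pixel (323,205), between and just ahead of the open fingers. The left end of the rail, with its screw at (112,197), is visible too.

```bash
cat >> h.py <<'E'
def wcast(c,s,uv,z):
    uv=np.atleast_2d(uv).astype(float); K=c["mtx"]; p=uv-K[:2,2]; r=np.hypot(*p.T)+1e-9; th=r/K[0,0]
    d=np.c_[p/r[:,None]*np.sin(th)[:,None],np.cos(th)]
    T=np.eye(4); T[:3,:3]=R.from_quat(s["tool_rot"]).as_matrix(); T[:3,3]=s["eef_pos"]; P=T@c["tool_from_camera"]
    d=d@P[:3,:3].T; return P[:3,3]+d*((z-P[2,3])/d[:,2:])
def die(env,u,v,w=25,thr=70):
    s=env.get_state(); c=env.capture("wrist"); g=c["pixels"].max(2); m=np.zeros(g.shape,bool)
    m[v-w:v+w,u-w:u+w]=g[v-w:v+w,u-w:u+w]<thr
    k=max(blobs(m),key=cv2.contourArea); q=wcast(c,s,k[:,0],.018)[:,:2].astype(np.float32)*1000
    return cv2.minEnclosingCircle(q), c, s
E
python3 - <<'E'
from h import *; from cell import env
b,c,s=die(env,323,205); print("die22",b)
hs=cv2.cvtColor(c["pixels"],cv2.COLOR_RGB2HSV); m=(hs[...,0]>8)&(hs[...,0]<22)&(hs[...,1]>80)&(hs[...,2]>120); m[:160]=0; m[232:]=0; m[:,140:]=0
for k in blobs(m):
    if cv2.contourArea(k)>150: print("pad",cv2.boundingRect(k),cv2.minEnclosingCircle(wcast(c,s,k[:,0],.012)[:,:2].astype(np.float32)*1000))
print(wcast(c,s,(112,197),.010))
E
```

```text
die22 ((514.7559814453125, 354.6202392578125), 13.326873779296875)
pad (52, 177, 34, 47) ((508.4503173828125, 93.34274291992188), 30.3732852935791)
pad (0, 173, 9, 42) ((502.44683837890625, -57.1826171875), 29.41544532775879)
pad (15, 168, 28, 51) ((503.03826904296875, 15.662595748901367), 31.165586471557617)
[[0.50802905 0.15634542 0.01      ]]
```

```bash
echo '{"segments": [[0, 0, 0, 0.0026, 0.002, 0.02, 1], [0, 0, 0, 0, 0, 0.022, 1], [0, 0, 0, 0, 0, 0.022, 1], [0, 0, 0, 0, 0, 0.018, 1], [0, 0, 0, 0, 0, 0, 1]]}' | python3 drive.py 15
python3 to.py 0.516 0.353 0.187
echo '{"segments": [[0, 0, 0, 0, 0, 0, 0], [0, 0, 0, 0, 0, 0, 0], [0, 0, 0, 0, 0, 0, 0], [0, 0, 0, 0, 0, 0, 0], [0, 0, 0, 0, 0, 0, 0], [0, 0, 0, 0, 0, 0, 0], [0, 0, 0, 0, 0, 0, 0], [0, 0, 0, 0, 0, 0, 0]]}' | python3 drive.py 15
```

```text
time_s: 2.17
eef_pos: [0.5114, 0.3564, 0.1851]
tool_rot: [-0.002, 1.0, -0.002, -0.003]
contact_force: [-0.7, 0.2, -0.2]
grip_width: 0.999
grasp_force: 0.0
t 2.17 pos [0.5114 0.3564 0.1851] rot [-0.003 -0.006  0.005] d(goal axes) [-0.0046 -0.0034 -0.0019] w 0.999 F [-0.7  0.2 -0.2] grip 0.0 q [-0.75  0.46  0.12  1.74 -0.07  0.96  0.97]
time_s: 2.83
eef_pos: [0.5146, 0.3555, 0.1889]
tool_rot: [-0.001, 1.0, 0.0, 0.0]
contact_force: [-0.3, -0.2, 0.0]
grip_width: 0.48
grasp_force: 0.0
```

```bash
echo '{"segments": [[0, 0, 0, 0, 0, 0, 0], [0, 0, 0, 0, 0, 0, 0], [0, 0, 0, 0, 0, 0, 0], [0, 0, 0, 0, 0, 0, 0], [0, 0, 0, 0, 0, 0, 0], [0, 0, 0, 0, 0, 0, 0]]}' | python3 drive.py 15
python3 to.py 0.516 0.353 0.187; for i in 1 2 3; do python3 -c "
from cell import env; env.capture('top'); print(env.get_state()['eef_pos'].round(4))"; done
```

```text
time_s: 3.33
eef_pos: [0.5145, 0.3555, 0.1886]
tool_rot: [-0.001, 1.0, -0.0, 0.0]
contact_force: [-0.4, -0.3, -0.1]
grip_width: 0.242
grasp_force: 15.0
t 3.33 pos [0.5145 0.3555 0.1886] rot [-0.     0.     0.001] d(goal axes) [-0.0015 -0.0025  0.0016] w 0.242 F [-0.4 -0.3 -0.1] grip 15.0 q [-0.75  0.45  0.13  1.73 -0.07  0.96  0.97]
[0.5145 0.3555 0.1886]
[0.5145 0.3555 0.1886]
[0.5145 0.3554 0.1886]
```

```bash
echo '{"segments": [[0, 0, 0, 0, 0, -0.02, 0], [0, 0, 0, 0, 0, -0.03, 0], [0, 0, 0, 0, 0, -0.03, 0], [0, 0, 0, 0, -0.02, 0, 0], [0, 0, 0, 0.001, -0.038, 0, 0], [0, 0, 0, 0.001, -0.038, 0, 0], [0, 0, 0, 0.001, -0.038, 0, 0], [0, 0, 0, 0.001, -0.038, 0, 0]]}' | python3 drive.py
echo '{"segments": [[0, 0, 0, 0.0015, -0.038, 0, 0], [0, 0, 0, 0.0015, -0.038, 0, 0], [0, 0, 0, 0.0015, -0.038, 0, 0], [0, 0, 0, 0.0015, -0.038, 0, 0], [0, 0, 0, 0.0015, -0.038, 0, 0], [0, 0, 0, 0.0015, -0.038, 0, 0], [0, 0, 0, 0.0015, -0.038, 0, 0], [0, 0, 0, 0.0015, -0.038, 0, 0]]}' | python3 drive.py
echo '{"segments": [[0, 0, 0, 0, -0.022, 0, 0], [0, 0, 0, 0, 0, 0, 0], [0, 0, 0, 0, 0, 0, 0], [0, 0, 0, 0, 0, 0, 0]]}' | python3 drive.py
python3 to.py 0.498 -0.142 0.2015
```

```text
time_s: 4.15
eef_pos: [0.5103, 0.1819, 0.2687]
tool_rot: [-0.001, 1.0, 0.0, 0.0]
contact_force: [0.6, 0.2, -0.7]
grip_width: 0.249
grasp_force: 15.0
time_s: 4.82
eef_pos: [0.4986, -0.1223, 0.2689]
tool_rot: [-0.001, 1.0, 0.0, 0.0]
contact_force: [0.9, -0.4, -0.7]
grip_width: 0.246
grasp_force: 15.0
time_s: 5.15
eef_pos: [0.4992, -0.1416, 0.2685]
tool_rot: [-0.001, 1.0, 0.0, -0.0]
contact_force: [-0.7, -0.0, -0.9]
grip_width: 0.247
grasp_force: 15.0
t 5.15 pos [ 0.4992 -0.1416  0.2685] rot [ 0.001 -0.     0.002] d(goal axes) [ 0.0012 -0.0004  0.067 ] w 0.247 F [-0.7 -0.  -0.9] grip 15.0 q [-0.2   0.16  0.46  1.95 -0.08  1.05  1.87]
```

```bash
python3 - <<'E'
from h import *; from cell import env
s=env.get_state(); c=env.capture("wrist"); cv2.imwrite("pics/w2.png",c["pixels"][:,:,::-1])
hs=cv2.cvtColor(c["pixels"],cv2.COLOR_RGB2HSV); m=(hs[...,0]>8)&(hs[...,0]<22)&(hs[...,1]>80)&(hs[...,2]>110)
for k in blobs(m):
    if cv2.contourArea(k)>300: print("pad",cv2.boundingRect(k),cv2.minEnclosingCircle(wcast(c,s,k[:,0],.012)[:,:2].astype(np.float32)*1000))
E
```

```text
pad (235, 192, 22, 22) ((494.9234313964844, -200.67938232421875), 9.226807594299316)
pad (533, 184, 43, 53) ((505.9368896484375, 99.525390625), 32.11725997924805)
pad (465, 179, 57, 65) ((503.1898193359375, 18.7404727935791), 31.821613311767578)
pad (379, 173, 70, 62) ((499.6688232421875, -61.63288497924805), 31.736839294433594)
pad (279, 168, 78, 50) ((491.0203857421875, -142.31112670898438), 32.38340377807617)
pad (67, 25, 144, 70) ((368.12921142578125, -306.40020751953125), 80.88581085205078)
```

View pics/w2.png

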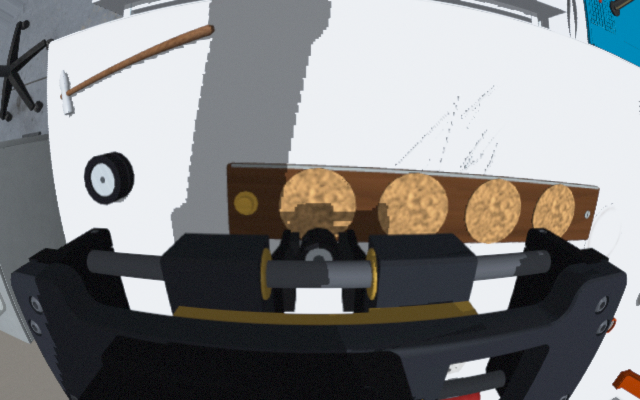

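The wrist picture shows die_22 held between the fingers. The pin is at (245,203), pad D at (318,200) and the other pads run to the right, matching the top-view positions within 1–2 mm.

```bash
echo '{"segments": [[0, 0, 0, 0.002, 0, 0.025, 0], [0, 0, 0, 0, 0, 0.02, 0], [0, 0, 0, 0, 0, 0.012, 0], [0, 0, 0, 0, 0, 0.008, 0], [0, 0, 0, 0, 0, 0, 0], [0, 0, 0, 0, 0, 0, 0]]}' | python3 drive.py
python3 to.py 0.4965 -0.142 0.2015
```

```text
time_s: 5.7
eef_pos: [0.4974, -0.142, 0.2038]
tool_rot: [-0.001, 1.0, 0.0, -0.0]
contact_force: [-0.5, -0.0, -0.9]
grip_width: 0.251
grasp_force: 15.0
t 5.7 pos [ 0.4974 -0.142   0.2038] rot [ 0.    -0.     0.002] d(goal axes) [0.0009 0.     0.0023] w 0.251 F [-0.5 -0.  -0.9] grip 15.0 q [-0.18  0.25  0.45  2.   -0.14  0.91  1.92]
```

```bash
echo '{"segments": [[0, 0, 0, 0, 0, 0.0028, 0], [0, 0, 0, 0, 0, 0, 0], [0, 0, 0, 0, 0, 0, 0], [0, 0, 0, 0, 0, 0, 0.5], [0, 0, 0, 0, 0, 0, 0.5], [0, 0, 0, 0, 0, 0, 0.5], [0, 0, 0, 0, 0, 0, 0.5]]}' | python3 drive.py
python3 to.py 0.4965 -0.142 0.2015
echo '{"segments": [[0, 0, 0, 0, 0, -0.01, 0.5], [0, 0, 0, 0, 0, -0.03, 0.5], [0, 0, 0, 0, 0, -0.03, 1], [0, 0, 0, 0.005, -0.037, 0, 1], [0, 0, 0, 0.005, -0.037, 0, 1], [0, 0, 0, 0.005, -0.037, 0, 1], [0, 0, 0, 0.005, -0.037, 0, 1], [0, 0, 0, 0.005, -0.037, 0, 1]]}' | python3 drive.py
echo '{"segments": [[0, 0, 0, 0, -0.005, 0, 1], [0, 0, 0, 0, 0, 0, 1], [0, 0, 0, 0, 0, 0, 1], [0, 0, 0, 0, 0, 0, 1]]}' | python3 drive.py
python3 to.py 0.472 -0.332 0.1885
python3 - <<'E'
from h import *; from cell import env
c=env.capture("wrist"); cv2.imwrite("pics/w3.png",c["pixels"][:,:,::-1])
E
```

```text
time_s: 6.28
eef_pos: [0.4972, -0.1426, 0.2011]
tool_rot: [-0.001, 1.0, 0.0, 0.0]
contact_force: [-1.1, -0.1, 0.8]
grip_width: 0.452
grasp_force: 0.0
t 6.28 pos [ 0.4972 -0.1426  0.2011] rot [0.    0.001 0.001] d(goal axes) [ 0.0007  0.0006 -0.0004] w 0.452 F [-1.1 -0.1  0.8] grip 0.0 q [-0.18  0.26  0.45  2.01 -0.14  0.91  1.92]
time_s: 6.95
eef_pos: [0.472, -0.3291, 0.272]
tool_rot: [-0.001, 1.0, -0.0, 0.001]
contact_force: [0.2, -0.5, 0.7]
grip_width: 0.868
grasp_force: 0.0
time_s: 7.28
eef_pos: [0.4731, -0.3308, 0.2709]
tool_rot: [-0.002, 1.0, 0.001, 0.0]
contact_force: [0.1, -0.4, 0.2]
grip_width: 0.996
grasp_force: 0.0
t 7.28 pos [ 0.4731 -0.3308  0.2709] rot [0.001 0.    0.004] d(goal axes) [ 0.0011 -0.0012  0.0824] w 0.996 F [ 0.1 -0.4  0.2] grip 0.0 q [ 0.07  0.3   0.58  1.81 -0.19  1.08  2.29]
```

View pics/w3.png

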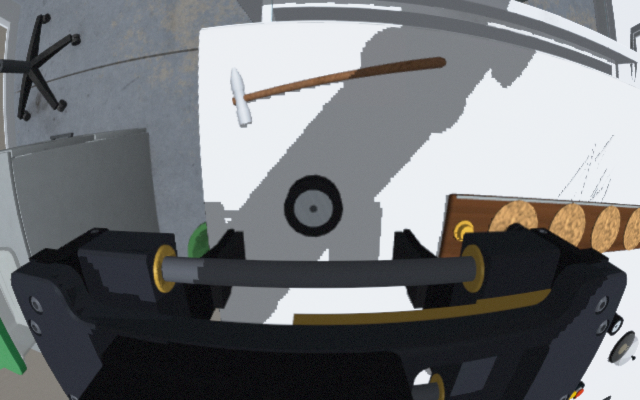

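```bash
python3 - <<'E'
from h import *; from cell import env
for t in (60,75): print(die(env,313,206,36,t)[0])
E
```

```text
((470.61126708984375, -334.2416687011719), 25.30927085876465)
((470.4987487792969, -334.9516906738281), 25.549358367919922)
```

```bash
echo '{"segments": [[0, 0, 0.004, 0.002, -0.002, 0.03, 1], [0, 0, 0, 0, 0, 0.03, 1], [0, 0, 0, 0, 0, 0.0225, 1], [0, 0, 0, 0, 0, 0, 0], [0, 0, 0, 0, 0, 0, 0], [0, 0, 0, 0, 0, 0, 0], [0, 0, 0, 0, 0, 0, 0], [0, 0, 0, 0, 0, 0, 0]]}' | python3 drive.py 15
echo '{"segments": [[0, 0, 0, 0, 0, 0, 0], [0, 0, 0, 0, 0, 0, 0], [0, 0, 0, 0, 0, 0, 0], [0, 0, 0, 0, 0, 0, 0]]}' | python3 drive.py 15
python3 to.py 0.471 -0.333 0.1885
```

```text
time_s: 8.1
eef_pos: [0.471, -0.3348, 0.1899]
tool_rot: [0.001, 1.0, -0.0, 0.001]
contact_force: [-0.5, -0.6, 0.1]
grip_width: 0.71
grasp_force: 0.0
time_s: 8.43
eef_pos: [0.4706, -0.3346, 0.189]
tool_rot: [0.001, 1.0, -0.0, 0.0]
contact_force: [0.1, 1.2, 4.0]
grip_width: 0.522
grasp_force: 15.0
t 8.43 pos [ 0.4706 -0.3346  0.189 ] rot [-0.     0.001 -0.003] d(goal axes) [-0.0004  0.0016  0.0005] w 0.522 F [0.1 1.2 4. ] grip 15.0 q [ 0.11  0.41  0.55  1.87 -0.26  0.93  2.35]
```

```bash
echo '{"segments": [[0, 0, 0, 0, 0, -0.02, 0], [0, 0, 0, 0, 0, -0.03, 0], [0, 0, 0, 0, 0, -0.03, 0], [0, 0, 0, -0.0032, 0.035, 0, 0], [0, 0, 0, -0.0032, 0.035, 0, 0], [0, 0, 0, -0.0032, 0.035, 0, 0], [0, 0, 0, -0.0032, 0.035, 0, 0], [0, 0, 0, -0.0032, 0.035, 0, 0]]}' | python3 drive.py
echo '{"segments": [[0, 0, 0, -0.0032, 0.035, 0, 0], [0, 0, 0, -0.0032, 0.035, 0, 0], [0, 0, 0, -0.0032, 0.035, 0, 0], [0, 0, 0, -0.0032, 0.035, 0, 0], [0, 0, 0, -0.0032, 0.038, 0, 0], [0, 0, 0, 0, 0, 0, 0], [0, 0, 0, 0, 0, 0, 0], [0, 0, 0, 0, 0, 0, 0]]}' | python3 drive.py
python3 to.py 0.503 0.0185 0.201
```

```text
time_s: 9.1
eef_pos: [0.4864, -0.158, 0.2682]
tool_rot: [0.002, 1.0, 0.0, -0.0]
contact_force: [0.6, 0.3, -0.8]
grip_width: 0.523
grasp_force: 15.0
time_s: 9.77
eef_pos: [0.5031, 0.0179, 0.2681]
tool_rot: [0.001, 1.0, -0.0, -0.0]
contact_force: [0.6, 0.3, -0.8]
grip_width: 0.523
grasp_force: 15.0
t 9.77 pos [0.5031 0.0179 0.2681] rot [-0.001 -0.001 -0.003] d(goal axes) [0.0001 0.0006 0.0671] w 0.523 F [ 0.6  0.3 -0.8] grip 15.0 q [-0.42  0.13  0.35  1.98 -0.05  1.04  1.52]
```

```bash
echo '{"segments": [[0, 0, 0, 0, 0, 0.025, 0], [0, 0, 0, 0, 0, 0.021, 0], [0, 0, 0, 0, 0, 0.012, 0], [0, 0, 0, 0, 0, 0.009, 0], [0, 0, 0, 0, 0, 0, 0], [0, 0, 0, 0, 0, 0, 0], [0, 0, 0, 0, 0, 0, 0]]}' | python3 drive.py
python3 to.py 0.503 0.0185 0.201
echo '{"segments": [[0, 0, 0, 0, 0, 0, 0.64], [0, 0, 0, 0, 0, 0, 0.64], [0, 0, 0, 0, 0, 0, 0.64], [0, 0, 0, 0, 0, 0, 0.64]]}' | python3 drive.py
python3 to.py 0.503 0.0185 0.201
```

```text
time_s: 10.35
eef_pos: [0.5036, 0.0176, 0.2019]
tool_rot: [0.002, 1.0, 0.0, 0.0]
contact_force: [0.2, -0.4, -0.9]
grip_width: 0.525
grasp_force: 15.0
t 10.35 pos [0.5036 0.0176 0.2019] rot [ 0.     0.001 -0.004] d(goal axes) [0.0006 0.0009 0.0009] w 0.525 F [ 0.2 -0.4 -0.9] grip 15.0 q [-0.4   0.22  0.34  2.03 -0.09  0.9   1.56]
time_s: 10.68
eef_pos: [0.5035, 0.0185, 0.2018]
tool_rot: [0.001, 1.0, 0.0, 0.0]
contact_force: [0.1, 0.1, 0.4]
grip_width: 0.63
grasp_force: 0.0
t 10.68 pos [0.5035 0.0185 0.2018] rot [ 0.     0.001 -0.003] d(goal axes) [0.0005 0.     0.0008] w 0.63 F [0.1 0.1 0.4] grip 0.0 q [-0.4   0.22  0.34  2.03 -0.09  0.9   1.56]
```

```bash
echo '{"segments": [[0, 0, 0, 0, 0, -0.01, 0.64], [0, 0, 0, 0, 0, -0.03, 0.64], [0, 0, 0, 0, 0, -0.03, 1], [0, 0, 0, -0.0227, -0.027, 0, 1], [0, 0, 0, -0.0227, -0.027, 0, 1], [0, 0, 0, -0.0227, -0.027, 0, 1], [0, 0, 0, -0.0227, -0.027, 0, 1], [0, 0, 0, -0.0227, -0.027, 0, 1]]}' | python3 drive.py
echo '{"segments": [[0, 0, 0, -0.0227, -0.027, 0, 1], [0, 0, 0, -0.0227, -0.027, 0, 1], [0, 0, 0, 0, 0, 0, 1], [0, 0, 0, 0, 0, 0, 1], [0, 0, 0, 0, 0, 0, 1]]}' | python3 drive.py
python3 to.py 0.6627 -0.1707 0.1885
python3 - <<'E'
from h import *; from cell import env
c=env.capture("wrist"); cv2.imwrite("pics/w4.png",c["pixels"][:,:,::-1])
E
```

```text
time_s: 11.35
eef_pos: [0.6175, -0.118, 0.2725]
tool_rot: [0.001, 1.0, 0.0, 0.001]
contact_force: [0.6, -0.6, 0.5]
grip_width: 0.972
grasp_force: 0.0
time_s: 11.77
eef_pos: [0.6615, -0.1707, 0.2714]
tool_rot: [0.001, 1.0, 0.0, -0.0]
contact_force: [0.3, 0.3, 0.7]
grip_width: 1.001
grasp_force: 0.0
t 11.77 pos [ 0.6615 -0.1707  0.2714] rot [ 0.001 -0.001 -0.003] d(goal axes) [-0.0012 -0.      0.0829] w 1.001 F [0.3 0.3 0.7] grip 0.0 q [-0.11  0.5   0.44  1.53 -0.22  1.16  1.94]
```

View pics/w4.png

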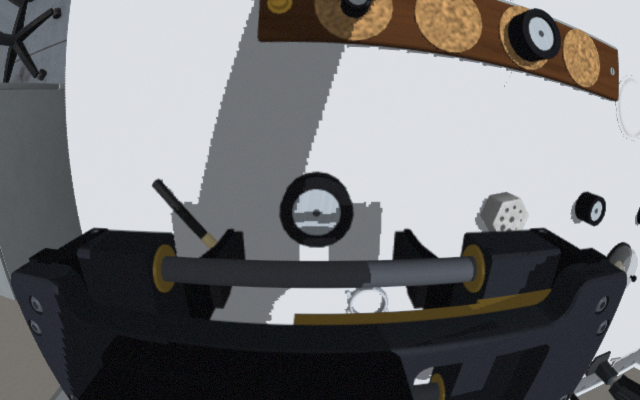

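```bash
python3 - <<'E'
from h import *; from cell import env
for t in (60,75): b,c,s=die(env,316,209,45,t); print(b)
print(wcast(c,s,[(212,246),(156,183),(195,222)],.005).round(3))
E
```

```text
((662.620361328125, -172.47560119628906), 31.010957717895508)
((662.7778930664062, -172.33045959472656), 31.478408813476562)
[[ 0.701 -0.266  0.005]
 [ 0.641 -0.316  0.005]
 [ 0.678 -0.28   0.005]]
```

The wrist picture shows die_58 centred at (316,209) between the fingers. The graver at (155–215,180–248) is more than 90 mm from it, clear of the fingers. On the rail at the top, die_22 and die_46 stand on their pads.

```bash
echo '{"segments": [[0, 0, -0.003, -0.001, -0.001, 0.03, 1], [0, 0, 0, 0, 0, 0.03, 1], [0, 0, 0, 0, 0, 0.0225, 1], [0, 0, 0, 0, 0, 0, 1], [0, 0, 0, 0, 0, 0, 0], [0, 0, 0, 0, 0, 0, 0], [0, 0, 0, 0, 0, 0, 0], [0, 0, 0, 0, 0, 0, 0]]}' | python3 drive.py 20
echo '{"segments": [[0, 0, 0, 0, 0, 0, 0], [0, 0, 0, 0, 0, 0, 0], [0, 0, 0, 0, 0, 0, 0]]}' | python3 drive.py 20
python3 to.py 0.6625 -0.172 0.1885
```

```text
time_s: 12.58
eef_pos: [0.6634, -0.1722, 0.1909]
tool_rot: [-0.0, 1.0, -0.0, 0.001]
contact_force: [-0.2, -0.4, 0.4]
grip_width: 0.784
grasp_force: 0.0
time_s: 12.83
eef_pos: [0.6631, -0.1722, 0.19]
tool_rot: [-0.0, 1.0, 0.0, 0.001]
contact_force: [-0.5, 2.0, 4.7]
grip_width: 0.66
grasp_force: 20.0
t 12.83 pos [ 0.6631 -0.1722  0.19  ] rot [0.    0.001 0.   ] d(goal axes) [0.0006 0.0002 0.0015] w 0.66 F [-0.5  2.   4.7] grip 20.0 q [-0.09  0.59  0.41  1.58 -0.26  1.03  1.97]
```

```bash
echo '{"segments": [[0, 0, 0, 0, 0, -0.02, 0], [0, 0, 0, 0, 0, -0.03, 0], [0, 0, 0, 0, 0, -0.03, 0], [0, 0, 0, 0.0196, 0.0338, 0, 0], [0, 0, 0, 0.0196, 0.0338, 0, 0], [0, 0, 0, 0.0196, 0.0338, 0, 0], [0, 0, 0, 0.0196, 0.0338, 0, 0], [0, 0, 0, 0.0196, 0.0338, 0, 0]]}' | python3 drive.py
echo '{"segments": [[0, 0, 0, 0.0196, 0.0338, 0, 0], [0, 0, 0, 0.0196, 0.0338, 0, 0], [0, 0, 0, 0.0196, 0.0338, 0, 0], [0, 0, 0, 0, 0, 0, 0], [0, 0, 0, 0, 0, 0, 0], [0, 0, 0, 0, 0, 0, 0]]}' | python3 drive.py
python3 to.py 0.506 0.0985 0.202
```

```text
time_s: 13.5
eef_pos: [0.5633, -0.0018, 0.2687]
tool_rot: [0.0, 1.0, 0.0, -0.0]
contact_force: [0.8, 0.5, -0.6]
grip_width: 0.661
grasp_force: 20.0
time_s: 14.0
eef_pos: [0.506, 0.0979, 0.269]
tool_rot: [-0.0, 1.0, -0.0, 0.0]
contact_force: [-0.5, -0.5, -0.5]
grip_width: 0.658
grasp_force: 20.0
t 14.0 pos [0.506  0.0979 0.269 ] rot [-0.     0.001  0.   ] d(goal axes) [-0.      0.0006  0.067 ] w 0.658 F [-0.5 -0.5 -0.5] grip 20.0 q [-0.55  0.15  0.33  1.95 -0.06  1.05  1.38]
```

```bash
echo '{"segments": [[0, 0, 0, 0, 0.0015, 0.025, 0], [0, 0, 0, 0, 0, 0.021, 0], [0, 0, 0, 0, 0, 0.012, 0], [0, 0, 0, 0, 0, 0.009, 0], [0, 0, 0, 0, 0, 0, 0], [0, 0, 0, 0, 0, 0, 0], [0, 0, 0, 0, 0, 0, 0]]}' | python3 drive.py
python3 to.py 0.506 0.0995 0.202
echo '{"segments": [[0, 0, 0, 0, 0, 0, 0.76], [0, 0, 0, 0, 0, 0, 0.76], [0, 0, 0, 0, 0, 0, 0.76], [0, 0, 0, 0, 0, 0, 0.76]]}' | python3 drive.py
python3 to.py 0.506 0.0995 0.202
```

```text
time_s: 14.58
eef_pos: [0.5064, 0.0993, 0.2023]
tool_rot: [0.0, 1.0, 0.0, 0.0]
contact_force: [-0.1, 0.3, -0.5]
grip_width: 0.661
grasp_force: 20.0
t 14.58 pos [0.5064 0.0993 0.2023] rot [ 0.     0.001 -0.001] d(goal axes) [0.0004 0.0002 0.0003] w 0.661 F [-0.1  0.3 -0.5] grip 20.0 q [-0.54  0.24  0.32  2.   -0.1   0.91  1.41]
time_s: 14.92
eef_pos: [0.506, 0.0999, 0.2022]
tool_rot: [-0.0, 1.0, 0.0, 0.0]
contact_force: [-0.0, -0.1, 0.7]
grip_width: 0.749
grasp_force: 0.0
t 14.92 pos [0.506  0.0999 0.2022] rot [0.    0.001 0.   ] d(goal axes) [-0.     -0.0004  0.0002] w 0.749 F [-0.  -0.1  0.7] grip 0.0 q [-0.54  0.24  0.32  2.01 -0.1   0.91  1.41]
```

```bash
echo '{"segments": [[0, 0, 0, 0, 0, -0.01, 0.76], [0, 0, 0, 0, 0, -0.03, 0.76], [0, 0, 0, 0, 0, -0.03, 0.8], [0, 0, 0, -0.0285, 0.006, 0, 0.8], [0, 0, 0, -0.0285, 0.006, 0, 0.8], [0, 0, 0, -0.0285, 0.006, 0, 0.8], [0, 0, 0, -0.0285, 0.006, 0, 0.8], [0, 0, 0, 0, 0, 0, 0.8]]}' | python3 drive.py
python3 to.py 0.6656 0.1307 0.1885
python3 - <<'E'
from h import *; from cell import env
for n in ("wrist","side"):
    c=env.capture(n); cv2.imwrite(f"pics/{n}5.png",c["pixels"][:,:,::-1])
im=cv2.imread("pics/side5.png")[60:300,130:450]; cv2.imwrite("pics/side5c.png",cv2.resize(im,None,fx=2.4,fy=2.4,interpolation=cv2.INTER_CUBIC))
E
```

```text
time_s: 15.58
eef_pos: [0.6236, 0.1252, 0.2725]
tool_rot: [-0.001, 1.0, 0.0, 0.002]
contact_force: [-0.9, 0.3, 0.7]
grip_width: 0.803
grasp_force: 0.0
t 15.58 pos [0.6236 0.1252 0.2725] rot [0.    0.005 0.001] d(goal axes) [-0.042   0.0055  0.084 ] w 0.803 F [-0.9  0.3  0.7] grip 0.0 q [-0.51  0.39  0.33  1.66 -0.14  1.11  1.43]
```

View pics/wrist5.png

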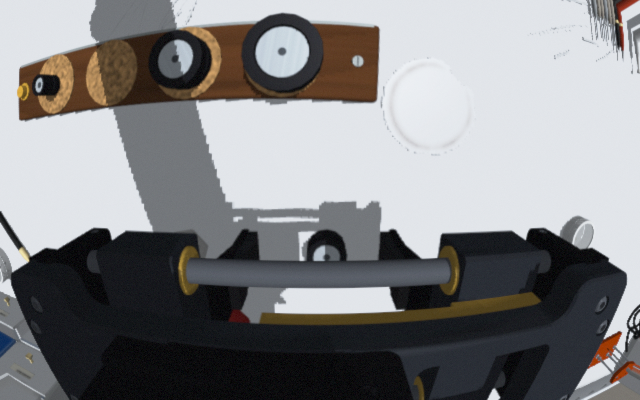

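View pics/side5c.png

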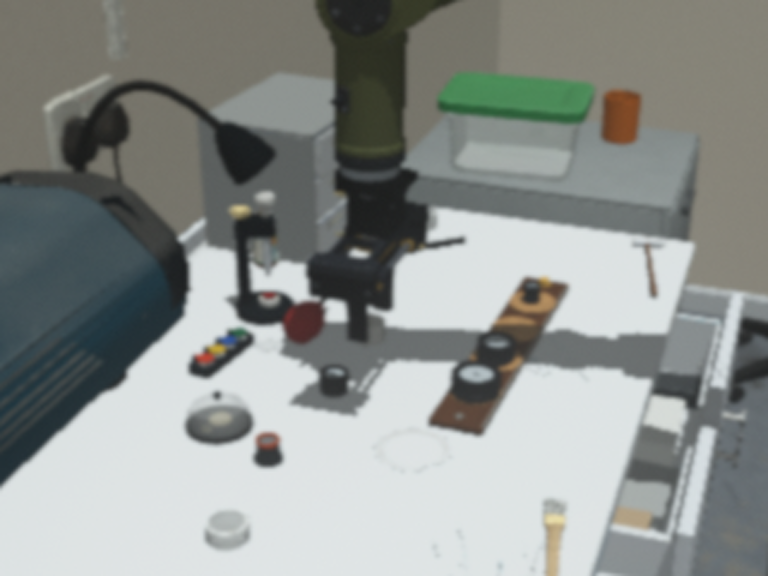

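The wrist picture shows die_22, die_46 and die_58 on their pads, pad C empty at (110,72), and die_34 near (326,247). The side crop shows the lamp head at (245,155), well clear behind the wrist link.

```bash
echo '{"segments": [[0, 0.005, 0, -0.02, 0.003, 0, 0.8], [0, 0, 0, -0.02, 0.0025, 0, 0.8], [0, 0, 0, 0, 0, 0, 0.8], [0, 0, 0, 0, 0, 0, 0.8]]}' | python3 drive.py
python3 to.py 0.665 0.1307 0.1885
python3 - <<'E'
from h import *; from cell import env
for t in (60,75): b,c,s=die(env,319,206,30,t); print(b)
E
```

```text
time_s: 16.02
eef_pos: [0.6593, 0.129, 0.272]
tool_rot: [0.0, 1.0, -0.0, -0.003]
contact_force: [0.5, -0.0, 0.2]
grip_width: 0.796
grasp_force: 0.0
t 16.02 pos [0.6593 0.129  0.272 ] rot [-0.    -0.006 -0.   ] d(goal axes) [-0.0057  0.0017  0.0835] w 0.796 F [ 0.5 -0.   0.2] grip 0.0 q [-0.48  0.47  0.33  1.55 -0.16  1.15  1.45]
((664.3131713867188, 132.41246032714844), 18.993694305419922)
((664.3170166015625, 132.4613800048828), 19.16445541381836)
```

```bash
echo '{"segments": [[0, -0.006, 0, -0.0045, 0.0025, 0.03, 0.8], [0, 0, 0, 0, 0, 0.03, 0.8], [0, 0, 0, 0, 0, 0.0225, 0.8], [0, 0, 0, 0, 0, 0, 0.8], [0, 0, 0, 0, 0, 0, 0], [0, 0, 0, 0, 0, 0, 0], [0, 0, 0, 0, 0, 0, 0], [0, 0, 0, 0, 0, 0, 0]]}' | python3 drive.py 15
echo '{"segments": [[0, 0, 0, 0, 0, 0, 0], [0, 0, 0, 0, 0, 0, 0], [0, 0, 0, 0, 0, 0, 0], [0, 0, 0, 0, 0, 0, 0], [0, 0, 0, 0, 0, 0, 0]]}' | python3 drive.py 15
python3 to.py 0.664 0.1315 0.1885
```

```text
time_s: 16.78
eef_pos: [0.665, 0.1319, 0.1915]
tool_rot: [-0.0, 1.0, 0.001, 0.002]
contact_force: [0.4, 0.2, -0.3]
grip_width: 0.584
grasp_force: 0.0
time_s: 17.2
eef_pos: [0.6645, 0.1319, 0.19]
tool_rot: [-0.0, 1.0, 0.0, 0.001]
contact_force: [-1.4, -0.0, 4.2]
grip_width: 0.386
grasp_force: 15.0
t 17.2 pos [0.6645 0.1319 0.19  ] rot [0.    0.002 0.   ] d(goal axes) [ 0.0005 -0.0004  0.0015] w 0.386 F [-1.4 -0.   4.2] grip 15.0 q [-0.47  0.56  0.31  1.6  -0.19  1.01  1.47]
```

```bash
echo '{"segments": [[0, 0, 0, 0, 0, -0.02, 0], [0, 0, 0, 0, 0, -0.03, 0], [0, 0, 0, 0, 0, -0.03, 0], [0, 0, 0, 0.0235, -0.0276, 0, 0], [0, 0, 0, 0.0235, -0.0276, 0, 0], [0, 0, 0, 0.0235, -0.0276, 0, 0], [0, 0, 0, 0.0235, -0.0276, 0, 0], [0, 0, 0, 0.0235, -0.0276, 0, 0]]}' | python3 drive.py
echo '{"segments": [[0, 0, 0, 0.0235, -0.0276, 0, 0], [0, 0, 0, 0.0235, -0.0276, 0, 0], [0, 0, 0, 0, 0, 0, 0], [0, 0, 0, 0, 0, 0, 0], [0, 0, 0, 0, 0, 0, 0]]}' | python3 drive.py
python3 to.py 0.500 -0.0615 0.202
```

```text
time_s: 17.87
eef_pos: [0.5452, -0.0074, 0.2687]
tool_rot: [-0.0, 1.0, 0.0, 0.0]
contact_force: [0.3, -0.6, 0.4]
grip_width: 0.384
grasp_force: 15.0
time_s: 18.28
eef_pos: [0.4999, -0.0611, 0.2692]
tool_rot: [-0.0, 1.0, 0.0, 0.001]
contact_force: [1.4, 1.1, -0.7]
grip_width: 0.381
grasp_force: 15.0
t 18.28 pos [ 0.4999 -0.0611  0.2692] rot [0.001 0.002 0.   ] d(goal axes) [-0.0001 -0.0004  0.0672] w 0.381 F [ 1.4  1.1 -0.7] grip 15.0 q [-0.34  0.13  0.44  1.98 -0.06  1.04  1.7 ]
```

```bash
echo '{"segments": [[0, 0, 0, 0, 0, 0.025, 0], [0, 0, 0, 0, 0, 0.021, 0], [0, 0, 0, 0, 0, 0.012, 0], [0, 0, 0, 0, 0, 0.009, 0], [0, 0, 0, 0, 0, 0, 0], [0, 0, 0, 0, 0, 0, 0], [0, 0, 0, 0, 0, 0, 0]]}' | python3 drive.py
echo '{"segments": [[0, 0, 0, 0, 0, 0, 0.52], [0, 0, 0, 0, 0, 0, 0.52], [0, 0, 0, 0, 0, 0, 0.52], [0, 0, 0, 0, 0, 0, 0.52]]}' | python3 drive.py
echo '{"segments": [[0, 0, 0, 0, 0, -0.01, 0.52], [0, 0, 0, 0, 0, -0.03, 0.52], [0, 0, 0, 0, 0, -0.04, 0.52], [0, 0, 0, 0, 0, -0.04, 0.52], [0, 0, 0, 0, 0, 0, 0.52], [0, 0, 0, -0.03, 0, 0, 0.52], [0, 0, 0, -0.03, 0, 0, 0.52], [0, 0, 0, -0.03, 0, 0, 0.52]]}' | python3 drive.py
echo '{"segments": [[0, 0, 0, -0.03, 0, 0, 0.52], [0, 0, 0, -0.03, 0, 0, 0.52], [0, 0, 0, 0, 0, 0, 0.52], [0, 0, 0, 0, 0, 0, 0.52]]}' | python3 drive.py
python3 - <<'E'
from h import *; from cell import env
s=env.get_state(); c=env.capture("wrist"); cv2.imwrite("pics/w6.png",c["pixels"][:,:,::-1])
E
```

```text
time_s: 18.87
eef_pos: [0.5004, -0.0609, 0.2024]
tool_rot: [-0.001, 1.0, -0.0, 0.001]
contact_force: [0.9, -0.6, 0.1]
grip_width: 0.385
grasp_force: 15.0
time_s: 19.2
eef_pos: [0.4999, -0.0614, 0.2024]
tool_rot: [-0.0, 1.0, 0.0, 0.001]
contact_force: [0.5, 0.5, 0.1]
grip_width: 0.507
grasp_force: 0.0
time_s: 19.87
eef_pos: [0.5906, -0.0613, 0.3238]
tool_rot: [-0.0, 1.0, 0.0, 0.002]
contact_force: [0.9, -0.3, -0.5]
grip_width: 0.518
grasp_force: 0.0
time_s: 20.2
eef_pos: [0.6504, -0.0611, 0.3219]
tool_rot: [-0.0, 1.0, -0.0, -0.0]
contact_force: [0.3, 0.2, -0.1]
grip_width: 0.519
grasp_force: 0.0
```

View pics/w6.png

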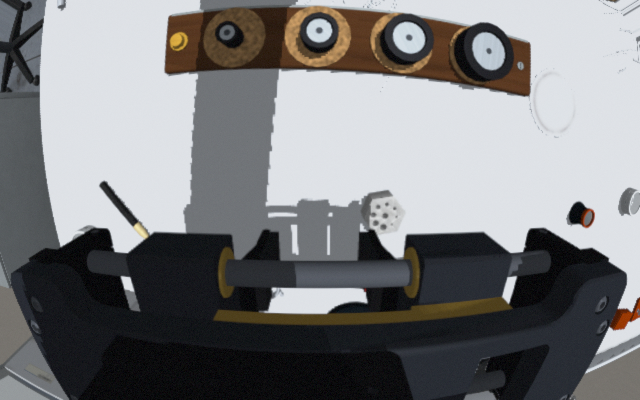

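All four dies stand on their pads: cores at (229,34), (319,31), (409,37) and (488,50), with the pin at (178,41). I'll check the centring numerically.

```bash
python3 - <<'E'
from h import *; from cell import env
s=env.get_state(); c=env.capture("wrist"); hs=cv2.cvtColor(c["pixels"],cv2.COLOR_RGB2HSV)
ang=.037; ax=np.array([np.sin(ang),np.cos(ang)]); nx=np.array([np.cos(ang),-np.sin(ang)]); o=np.array([501.5,-21.8])
m=(hs[...,1]<60)&(hs[...,2]>80); 
for u,v in [(229,34),(319,31),(409,37),(488,50)]:
    w=np.zeros(m.shape,bool); w[max(0,v-22):v+22,u-22:u+22]=m[max(0,v-22):v+22,u-22:u+22]
    for k in blobs(w):
        if cv2.pointPolygonTest(k,(u,v),True)>-3:
            p=wcast(c,s,cv2.minAreaRect(k)[0],.033)[0,:2]*1000; print(p.round(1),"along",round((p-o)@ax,1),"across",round((p-o)@nx,1),cv2.boundingRect(k))
E
```

```text
[ 498.1 -143. ] along -121.2 across 1.1 (220, 27, 15, 14)
[501.1 -61.2] along -39.4 across 1.1 (306, 20, 27, 25)
[503.3  18.1] along 39.9 across 0.3 (392, 23, 34, 33)
[505.  100.2] along 122.0 across -1.0 (472, 33, 33, 39)
```

All within about 2 mm of the pad centres, upright and released.

```bash
python3 -c "
from cell import env; print(env.hand_in())"
```

```text
the job is handed in; nothing more can be done
None
```

The four dies stand upright and released on the rail pads, 22, 34, 46 and 58 mm in order from the brass pin, each measured within about 2 mm of its pad's centre; I handed the job in at about 20 s, but the call returned no verdict.

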